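Pin the coil jig shut and hold it

TASK

Swing the open leaf of the clamshell coil jig down over the coil, then take the locking pin from its stand and push it down through the hole in the leaf into the hole in the jig base. A spring lifts the leaf a little, so bear down on the pin until the leaf is fully shut, and finish like that: still holding the pin down and the leaf pressed shut. Leave the coil in its nest and do not disturb the side cutters, the eraser or the spare coil.

Things in the scene. Friction and masses are not known exactly. Their poses are not given: they have to be found in the camera images.
- jig: Base half of the clamshell coil jig, dark steel, screwed to the bench: plate 160 x 80 x 14 mm (x by y); origin: centre of its underside. Its +x points to the hinge end (away from the robot within 0.45 rad). Hole block (40 x 50 mm, top 34 mm above the bench) at the -x end, two hinge lugs (50 mm high, 71 mm apart) at the +x end, a round nest with the coil between.
- jig_hole (a point): Mouth of the pin hole in the jig base: centre of the 15 mm round hole (2 mm chamfer) in the top of the hole block, 34 mm above the bench, at jig x -50 mm, y 0. The hole is vertical, 20 mm deep.
- nest (a point): Floor of the coil's nest, 18.5 mm above the bench, at jig x +6 mm, y 0: a ring of 42 mm outer and 34 mm inner diameter whose wall ends 25.5 mm above the bench.
- swing (a joint): Swing of the jig's hinged upper half (rad): 0 = swung all the way down onto its stop, grows as it opens upward. Starts at 0.9 to 1.4. Friction holds it where it is left; 1 to 3 N on the leaf's free end moves it. The leaf's angle above level is joint swing + joint leaf.
- leaf (a joint): Sprung lift of the leaf relative to joint swing, on the same axis (rad): a return spring keeps it at 0.06 (lifted; its hole then 7 mm above shut) until pressed; 0 = pressed fully shut (hard stop). Pressing starts at about 2.5 N and is complete at about 5.5 N at the leaf's hole.
- leaf_hinge (a point): Hinge axis of the leaf (level, along the jig's y), 42 mm above the bench at jig x +65 mm. The leaf is an aluminium plate 60 mm wide, 8 mm thick, its mid-plane through the axis, its free end 131 mm from it. This point turns with the leaf: its -x runs to the free end, its +z is the upper face when shut.
- leaf_hole (a point): Centre of the 18 mm round pin hole in the leaf, on the leaf's upper (outer) face, 115 mm from the hinge axis; 46 mm above the bench when shut, right above the base's hole. (A larger 27 mm window 59 mm from the hinge lies over the coil.)
- stand: Dark steel pin stand fixed to the bench, to the right of the jig: block 50 x 50 x 36 mm with a 16 mm vertical hole through its centre, and two low feet along its x. Origin at the centre of its underside.
- pin: Loose plain steel locking pin upright in the stand: shaft 12 mm diameter, 30 mm long, tapered tip; collar 34 mm diameter, 5 mm thick; round grip knob 20 mm diameter, 26 mm high; 61 mm in all, 0.11 kg. Origin: centre of the tip, z up along the pin. In the stand the collar rests on its top, 36 mm above the bench; in the jig the collar bears on the leaf.
- pin_tip (a point): The pin's tip (same point as pin).
- coil_axis (a point): Wound coil with black flanges, 29 mm diameter, 16 mm high, with a short loose wire tail, lying in the jig's nest; the point is the centre of its underside.
- side_cutters: Bystander: side cutters with orange handles, 60 x 136 x 11 mm, lying flat beyond the jig; origin at the centre of the underside.
- eraser: Bystander: eraser 19 x 43 x 13 mm, lying beyond the stand; origin at the centre of the underside.
- spare_coil: Bystander: wound coil with white flanges, about 29 mm diameter, 18 mm high, beyond the jig to the left; origin at the centre of the underside.
There are look-alikes about, which are no part of the job. What is shaped like the part that bears coil_axis but purple is not meant. What is shaped like the pin but turquoise is not meant.

How it is judged:
By the outcome, as a careful person would: the job done as asked, in the order asked, and still so for the second after the job is handed in, while the arm keeps its last pose, push and grip.
It also fails if it takes over 59 s, if anything falls off the work surface, if the arm or the gripper's body presses on something with over 40 N, if the wrist force passes 120 N, or if a joint passes its speed limit or range.

ROBOT

A 7-joint arm with a two-finger parallel gripper is mounted at the origin on a cart in front of the work surface, level with it; the furniture and walls round the work are solid. World frame = base frame: x ahead of the robot, y to its left, z up, the work surface at z = 0. Lengths are in m, angles in rad, forces in N, time in s.
With the tool pointing down it reaches from about 0.4 to 0.875 m from the base axis. Payload 4.4 kg.
Tool frame: the origin (TCP) lies midway between the tips of the shut fingers; the grasp point (between the pads) lies behind it (ctrl.hold_point_z is the z of the grasp point in the tool frame, in m); z points along the fingers, y is the line along which they close (so a half turn about z gives the same grasp; the last joint's range is limited). The gripper opens to 85 mm and grips with 20 to 120 N. Pads are 22 mm wide; open, the fingers measure 114 mm over their backs; the gripper's body (76 mm by 85 mm) begins 54 mm behind the grasp point. The pads swing forward as they close: fully open they stand 13 mm farther back than shut.
Start: joints at [1.275, 0.628, 0.038, 1.517, -0.027, 0.996, -0.02], TCP at [0.148, -0.633, 0.197] pointing down, gripper open.
Joint ranges: [-3.06, 3.06], [-0.37, 2.12], [-1.25, 1.32], [0.18, 2.47], [-1.1, 4.24], [0.23, 1.98], [-2.94, 2.94]. Speed limits (rad/s): [2.57, 2.57, 3.14, 3.14, 3.14, 3.14, 3.14].

INTERFACE

Orientations are given as a rotation vector (axis times angle).
In Python, from station import ctrl gives the robot as it stands.
- The arm moves only by the tool jog_arm, never from a script. Its argument "targets" is a list that holds one entry, the list of rows, each a list of 7 numbers: the shift along the tool's x, y, z in mm, then the turn, a rotation vector about the tool's x, y, z in units of 6 degrees (1.0 is 6 degrees), then the closure, from 0 (fully open) to 1 (shut). In form: [[[tx, ty, tz, ax, ay, az, fingers], ...]]. A call has 1 to 10 rows; each row shifts and turns the commanded pose from where the row before left it, along the tool's axes as they then stand; what a row does not reach is not made up. A row lasts 1/12 s, in which the tool goes at most 41.7 mm and 7.16 degrees, less where a joint would pass 70% of its speed; a pose out of reach is approached as far as the arm can. A call with a gripper value outside its range is refused whole. The fingers move at their own pace and stop on an object; "newtons" is the grip in N (left out, the last holds). Time passes only in rows, so rows that do not move let the fingers close. It gives the time, the measured TCP pose, the force, the opening and the grip force at its end, in the units of the state.
- ctrl.get_obs(): the state, without advancing time (a new reading comes with each control period).
- ctrl.grab_frame(name): name is "side" or "top" or "wrist"; returns (picture, depth): 400x640x3 uint8, red, green, blue; 400x640 float32, m along the optical axis (not along the pixel's ray), 0 where there is no reading.
- ctrl.camera_params(name): a dict with "fx", "fy", "cx", "cy" (pixels), "pose" (4x4, takes a point from camera to world coordinates); the wrist camera has in their place "T_tool_cam" (4x4, takes a point from camera to tool coordinates, whose origin is the TCP and whose axes are the flange's). Camera axes: x right, y up, looking along -z (the intrinsics and any distortion apply to the point x, -y, -z); pixel columns grow to the right and rows downward; lengths in m; the calibration is good to about 2 mm. A picture is of the moment at which its call begins: read the wrist's pose just before it. camera_params takes no time and is no camera call.
- ctrl.finish_job(): hands the job in; it is judged then, once.
The state is a dict: "t": time; "joint_pos": joint angles; "qvel": joint speeds; "effort": joint torques, N m; "tool_pos": TCP position; "tool_rot": TCP orientation; "ft_force": force on the tool from outside, world axes, zero at the start; "torque": the same for the moment, N m; "width": opening from 0.0 (shut) to 1.0 (fully open); "finger_force": force on a finger pad.
Only numpy, scipy, OpenCV 4.12 (cv2) and the standard library are available. Lean on these libraries where they do the work, as an engineer would, in place of code of your own. Each camera call takes 0.05 s, during which the arm holds its last target. There are 200 camera calls.

## Working session

There is one attempt and no reset: what is moved stays moved. The work goes in short steps, Python scripts to look and compute and a tool call to move; the robot and the scene stay as the last step left them, time stands still between calls to the robot, and variables do not carry over. Pictures are saved under pics/ and viewed, at most 10 in all, crops included, and the job is handed in when it is done.

Besides the shell and the picture viewer there is one more tool, called as name(argument=value, ...) on one line, values as JSON. jog_arm: Moves the arm, as the interface text tells. Its arguments: {"type":"object","properties":{"targets":{"type":"array"},"newtons":{"type":"number"}},"required":["targets"]}

```bash
mkdir -p pics; ls; python3 - <<'E'
from station import ctrl
import cv2,numpy as np
o=ctrl.get_obs();print({k:np.round(v,3) for k,v in o.items()}, ctrl.hold_point_z)
for n in("top","side"):
    p,d=ctrl.grab_frame(n);cv2.imwrite(f"pics/{n}0.png",p[:,:,::-1]);np.save(f"pics/{n}0.npy",d)
    print({k:np.round(v,3).tolist() for k,v in ctrl.camera_params(n).items()})
print(ctrl.camera_params("wrist"))
E
```

```text
pics
{'t': np.float64(0.0), 'joint_pos': array([ 1.275,  0.629,  0.038,  1.518, -0.027,  0.996, -0.02 ]), 'qvel': array([-0.001,  0.   , -0.001,  0.001,  0.001, -0.002, -0.   ]), 'effort': array([-0.0000e+00, -5.6342e+01,  1.2260e+00, -1.9345e+01,  1.1000e-02,
        1.0000e-02, -0.0000e+00]), 'tool_pos': array([ 0.148, -0.632,  0.196]), 'tool_rot': array([-3.119, -0.36 ,  0.   ]), 'ft_force': array([-0.311, -0.137, -0.207]), 'torque': array([ 0.053,  0.019, -0.051]), 'finger_force': np.float64(0.0), 'width': np.float64(0.998)} -0.0187
{'fx': 482.085, 'fy': 482.085, 'cx': 322.635, 'cy': 196.831, 'pose': [[0.004, 0.982, -0.188, 0.383], [-1.0, 0.001, -0.014, 0.104], [-0.014, 0.188, 0.982, 1.18], [0.0, 0.0, 0.0, 1.0]]}
{'fx': 474.927, 'fy': 474.927, 'cx': 319.82, 'cy': 188.673, 'pose': [[0.715, 0.56, -0.419, 0.23], [-0.699, 0.579, -0.419, -0.22], [0.008, 0.592, 0.806, 0.756], [0.0, 0.0, 0.0, 1.0]]}
{'fx': 339.06014456545023, 'fy': 339.06014456545023, 'cx': 320.8690180010916, 'cy': 192.15409608692218, 'T_tool_cam': array([[-6.67687513e-04,  9.53768399e-01,  3.00541837e-01,
         7.72174223e-02],
       [ 9.99999642e-01,  7.93234886e-04, -2.95716211e-04,
         7.53234526e-04],
       [-5.20445047e-04,  3.00541532e-01, -9.53768587e-01,
        -1.76713926e-01],
       [ 0.00000000e+00,  0.00000000e+00,  0.00000000e+00,
         1.00000000e+00]])}
```

View pics/top0.png

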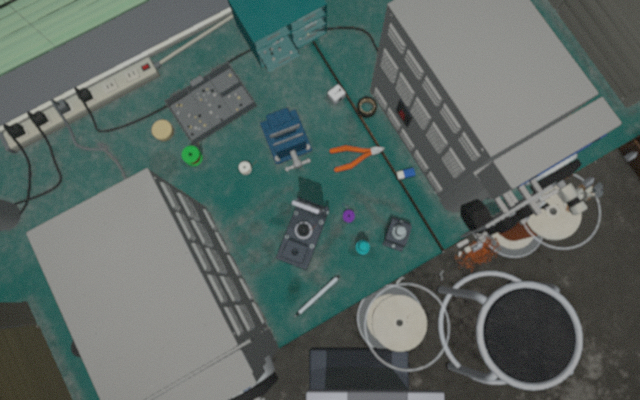

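View pics/side0.png

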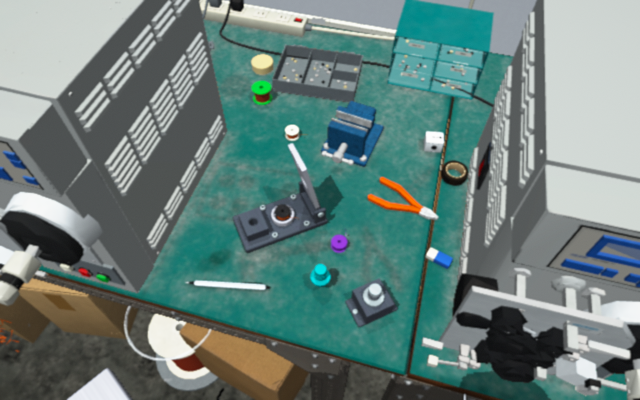

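The top view shows the jig at about (302,235), with its leaf at (312,195), and the stand with the steel pin at (398,231). The turquoise decoy is at (362,247), the purple coil at (349,215), the cutters at (355,157) and the eraser at (406,173). The side view agrees: leaf standing open at (303,175), pin at (374,293).

```bash
cat > h.py <<'E'
import numpy as np,cv2
from station import ctrl
from scipy.spatial.transform import Rotation as R
def cam(n,o=None):
    c=ctrl.camera_params(n)
    if n!="wrist": return c,np.array(c["pose"])
    T=np.eye(4);T[:3,:3]=R.from_rotvec(o["tool_rot"]).as_matrix();T[:3,3]=o["tool_pos"]
    return c,T@c["T_tool_cam"]
def ray(c,P,u,v):
    d=np.array([(u-c["cx"])/c["fx"],-(v-c["cy"])/c["fy"],-1.]);return P[:3,3],P[:3,:3]@d
def onplane(c,P,u,v,z):
    o,d=ray(c,P,u,v);return o+d*(z-o[2])/d[2]
def cloud(c,P,dep):
    v,u=np.mgrid[:400,:640]
    X=np.stack([(u-c["cx"])/c["fx"],-(v-c["cy"])/c["fy"],-np.ones_like(u)],-1)*dep[...,None]
    return X@P[:3,:3].T+P[:3,3]
def pix(c,P,X):
    q=P[:3,:3].T@(np.array(X)-P[:3,3]);return c["cx"]-c["fx"]*q[0]/q[2],c["cy"]+c["fy"]*q[1]/q[2]
E
python3 - <<'E'
from h import *
ims=[]
for n,(x,y,w,h) in(("top",(260,160,170,120)),("side",(225,135,180,190))):
    c,P=cam(n);d=np.load(f"pics/{n}0.npy");C=cloud(c,P,d);im=cv2.imread(f"pics/{n}0.png")
    sub=C[y:y+h,x:x+w];Z=sub[...,2];hsv=cv2.cvtColor(im,cv2.COLOR_BGR2HSV)[y:y+h,x:x+w]
    print(n,"table z med",np.median(Z[(Z>-.02)&(Z<.01)]))
    for lo,hi in((.01,.018),(.03,.04),(.04,.055),(.055,.075),(.075,.3)):
        m=((Z>lo)&(Z<hi)).astype(np.uint8);k,L,s,ce=cv2.connectedComponentsWithStats(m)
        for i in range(1,k):
            if s[i,4]>25:
                p=sub[L==i];print(lo,hi,s[i,4],"px",np.round(ce[i]+[x,y],1),"mean",np.round(p.mean(0),4),"min",np.round(p.min(0),3),"max",np.round(p.max(0),3))
    ims.append(cv2.resize(im[y:y+h,x:x+w],None,fx=(390/w),fy=(390/w),interpolation=cv2.INTER_CUBIC))
H=max(i.shape[0] for i in ims);ims=[cv2.copyMakeBorder(i,0,H-i.shape[0],0,0,0) for i in ims]
cv2.imwrite("pics/crop.png",np.hstack(ims))
E
```

```text
top table z med -0.0008222711777161607
0.01 0.018 95 px [406.1 172.5] mean [ 0.6685 -0.0856  0.0127] min [ 0.657 -0.106  0.01 ] max [ 0.681 -0.063  0.017]
0.01 0.018 1075 px [301.8 235. ] mean [0.5125 0.1716 0.0135] min [0.433 0.113 0.01 ] max [0.581 0.234 0.018]
0.01 0.018 93 px [348.2 214.9] mean [0.5616 0.0589 0.0149] min [0.549 0.045 0.011] max [0.574 0.072 0.018]
0.03 0.04 317 px [398.  232.1] mean [ 0.5172 -0.0584  0.0358] min [ 0.487 -0.09   0.03 ] max [ 0.549 -0.027  0.04 ]
0.03 0.04 107 px [302.7 228.7] mean [0.525  0.1686 0.0342] min [0.512 0.156 0.03 ] max [0.539 0.182 0.04 ]
0.03 0.04 301 px [294.3 250.9] mean [0.4722 0.1879 0.0336] min [0.446 0.158 0.03 ] max [0.498 0.217 0.04 ]
0.03 0.04 88 px [361.7 247. ] mean [0.4818 0.0282 0.0344] min [0.467 0.011 0.031] max [0.499 0.044 0.039]
0.04 0.055 99 px [296.1 163.8] mean [0.682  0.1858 0.0461] min [0.667 0.154 0.041] max [0.693 0.213 0.055]
0.04 0.055 44 px [324.7 210.3] mean [0.5673 0.1159 0.0478] min [0.557 0.108 0.04 ] max [0.578 0.127 0.053]
0.04 0.055 62 px [397.7 232. ] mean [ 0.5165 -0.0567  0.0426] min [ 0.502 -0.07
[... 2554 characters left out ...]
8 -0.076  0.04 ] max [ 0.529 -0.043  0.054]
0.055 0.075 186 px [350.8 138.7] mean [0.7187 0.185  0.0638] min [0.7   0.162 0.055] max [0.74  0.226 0.075]
0.055 0.075 43 px [313.6 201.1] mean [0.5623 0.1278 0.0646] min [0.557 0.12  0.055] max [0.572 0.157 0.075]
0.055 0.075 120 px [319.6 269.4] mean [0.4779 0.0262 0.0606] min [0.469 0.017 0.055] max [0.489 0.036 0.064]
0.055 0.075 156 px [374.1 290.4] mean [ 0.5122 -0.0605  0.0651] min [ 0.503 -0.069  0.055] max [ 0.523 -0.05   0.07 ]
0.075 0.3 33 px [359.3 135.8] mean [0.7255 0.17   0.0785] min [0.717 0.162 0.075] max [0.737 0.184 0.082]
0.075 0.3 428 px [302.2 171.9] mean [0.5529 0.1446 0.1402] min [0.538 0.12  0.075] max [0.574 0.186 0.175]
```

View pics/crop.png

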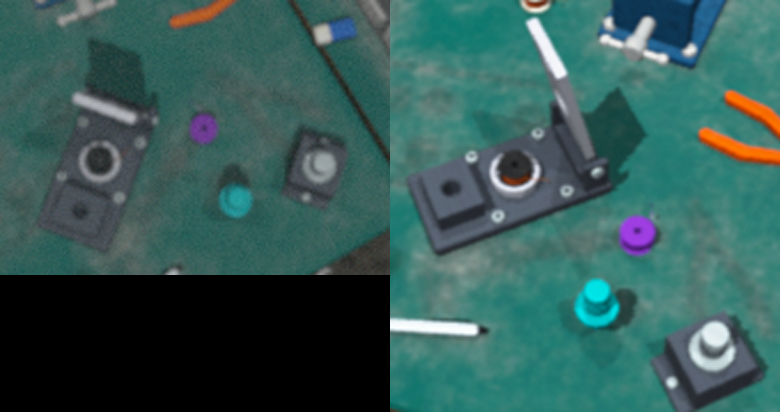

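The crop shows the hole block at (80,210) in the left panel, the black-flanged coil in its nest and the leaf standing about 1.3 rad open. The pin knob is at (320,163) in the left panel. Next I'll check for obstacles and plan the first move.

```bash
python3 - <<'E'
from h import *
c,P=cam("top");C=cloud(c,P,np.load("pics/top0.npy")).reshape(-1,3)
# obstacle map: max z per 5cm cell
xs=np.arange(0.0,.85,.05);ys=np.arange(.35,-.8,-.05)
print("y:",np.round(ys,2))
for x in xs[::-1]:
    print("%.2f"%x,[int(100*C[m,2].max()) if (m:=(abs(C[:,0]-x)<.025)&(abs(C[:,1]-y)<.025)&(C[:,2]>-1.0)).any() else -1 for y in ys])
# leaf
for n in("top","side"):
    c,P=cam(n);C=cloud(c,P,np.load(f"pics/{n}0.npy")).reshape(-1,3)
    a=-.355;ex=np.array([np.cos(a),np.sin(a)]);ey=np.array([-ex[1],ex[0]]);H=np.array([.470,.187])
    q=C[:,:2]-H;u=q@ex;w=q@ey;m=(u>.05)&(u<.14)&(abs(w)<.028)&(C[:,2]>.07)&(C[:,2]<.2)
    for z in np.arange(.08,.18,.01):
        k=m&(abs(C[:,2]-z)<.005)
        if k.any():print(n,round(z,3),"u",np.round([u[k].min(),np.median(u[k]),u[k].max()],3),"w",np.round([w[k].min(),w[k].max()],3))
E
```

```text
y: [ 0.35  0.3   0.25  0.2   0.15  0.1   0.05  0.   -0.05 -0.1  -0.15 -0.2
 -0.25 -0.3  -0.35 -0.4  -0.45 -0.5  -0.55 -0.6  -0.65 -0.7  -0.75]
0.80 [3, 1, 6, 8, 1, 0, 1, 36, 40, 40, 40, 40, 40, 40, -1, -1, -1, 0, -1, 0, 0, 0, -1]
0.75 [0, 0, 8, 8, 8, 1, 1, 1, 40, 40, 40, 40, 40, 40, 40, -1, -1, 0, 0, 0, 0, 0, -1]
0.70 [2, 2, 8, 8, 7, 1, 1, 1, 0, 40, 40, 40, 40, 40, 40, 40, 0, 0, 0, 0, -4, -4, -1]
0.65 [1, 2, 0, 4, 0, 0, 0, 0, 1, 40, 40, 40, 40, 40, 40, 40, 0, 0, -3, -4, -21, -21, -30]
0.60 [0, 0, 0, 13, 12, 5, 1, 0, 0, 0, 40, 40, 40, 40, 40, 26, -72, -31, -35, -24, -35, -31, -31]
0.55 [37, 0, 0, 17, 17, 10, 2, 0, 6, 3, 25, 40, 40, 29, 25, 23, -33, -31, -31, -35, -32, -31, -72]
0.50 [40, 0, 1, 3, 4, 0, 6, 6, 6, 4, 25, 29, 29, 28, -20, -23, -73, -72, -31, -31, -31, -72, -72]
0.45 [40, 40, 1, 3, 3, 0, 6, 5, 0, 0, 14, 13, -72, -28, -23, -31, -58, -58, -58, -59, -72, -72, -72]
0.40 [40, 40, 0, 0, 0, 117, 0, 0, 0, 0, -31, -31, -72, -44, -32, -27, -27, -27, -27, -31, -73, -72, -73]
0.35 [40, 40, 40, 0, 1, 0, 0, 0, -31, -46, -46, -31, -31, -45, -27, -26, -26, -26, -26, -27, -1, -1, -1]
0.30 
[... 1070 characters left out ...]
.017]
top 0.14 u [0.099 0.101 0.102] w [-0.021  0.024]
top 0.15 u [0.098 0.099 0.1  ] w [-0.027  0.024]
top 0.16 u [0.092 0.097 0.098] w [-0.026  0.018]
top 0.17 u [0.087 0.091 0.096] w [-0.027  0.028]
side 0.08 u [0.101 0.101 0.102] w [-0.025  0.027]
side 0.09 u [0.098 0.1   0.101] w [-0.027  0.023]
side 0.1 u [0.097 0.098 0.098] w [-0.023  0.028]
side 0.11 u [0.095 0.095 0.104] w [-0.028  0.025]
side 0.12 u [0.093 0.094 0.097] w [-0.028  0.024]
side 0.13 u [0.091 0.091 0.092] w [-0.028  0.026]
side 0.14 u [0.088 0.089 0.091] w [-0.028  0.025]
side 0.15 u [0.087 0.087 0.089] w [-0.027  0.019]
side 0.16 u [0.085 0.085 0.087] w [-0.027  0.027]
side 0.17 u [0.084 0.088 0.092] w [-0.028  0.026]
```

jog_arm(targets=[[[0,0,-18,0,0,0.95,1],[0,0,-18,0,0,0.95,1],[0,0,-18,0,0,0.95,1],[0,0,-18,0,0,0.95,1],[0,0,-18,0,0,0.95,1],[0,0,-18,0,0,0.85,1],[1.6,-34,0,0,0,0,1],[1.6,-34,0,0,0,0,1],[1.6,-34,0,0,0,0,1],[1.6,-34,0,0,0,0,1]]])

```text
t: 0.93
tool_pos: [0.2019, -0.5059, 0.3047]
tool_rot: [-3.091, 0.558, 0.001]
ft_force: [1.2, 0.1, 0.1]
width: 0.002
finger_force: 0.0
```

jog_arm(targets=[[[1.6,-34,0,0,0,0,1],[1.6,-34,0,0,0,0,1],[1.6,-34,0,0,0,0,1],[1.6,-34,0,0,0,0,1],[1.6,-34,0,0,0,0,1],[1.6,-34,0,0,0,0,1],[1.6,-34,0,0,0,0,1],[1.6,-34,0,0,0,0,1],[1.6,-34,0,0,0,0,1],[0,0,0,0,0,0,1]]])

```text
t: 1.77
tool_pos: [0.3241, -0.2198, 0.3051]
tool_rot: [-3.091, 0.542, -0.0]
ft_force: [0.4, 0.5, 0.5]
width: -0.002
finger_force: 0.0
```

jog_arm(targets=[[[10.3,-33,0,0,0,0,1],[10.3,-33,0,0,0,0,1],[10.3,-33,0,0,0,0,1],[10.3,-33,0,0,0,0,1],[10.3,-33,0,0,0,0,1],[10.3,-33,0,0,0,0,1],[10.3,-33,0,0,0,0,1],[10.3,-33,0,0,0,0,1],[10.3,-33,0,0,0,0,1],[10.3,-33,0,0,0,0,1]]])

```text
t: 2.6
tool_pos: [0.5342, 0.0484, 0.3049]
tool_rot: [3.091, -0.557, -0.001]
ft_force: [0.3, 0.3, -0.6]
width: 0.001
finger_force: 0.0
```

jog_arm(targets=[[[10.3,-33,-5,0,0,0,1],[10.3,-33,0,0,0,0,1],[10.3,-33,0,0,0,0,1],[0,0,0,0,0,0,1],[0,0,0,0,0,0,1]]])

```text
t: 3.02
tool_pos: [0.5972, 0.1311, 0.3089]
tool_rot: [3.093, -0.552, -0.003]
ft_force: [-0.8, -0.6, 0.3]
width: -0.004
finger_force: 0.0
```

```bash
python3 - <<'E'
from h import *
o=ctrl.get_obs();print(o["t"],o["tool_pos"],o["tool_rot"],o["joint_pos"])
p,d=ctrl.grab_frame("wrist");cv2.imwrite("pics/w1.png",p[:,:,::-1]);np.save("pics/w1.npy",d)
c,P=cam("wrist",o);C=cloud(c,P,d).reshape(-1,3)
yaw=-.355;ex=np.array([np.cos(yaw),np.sin(yaw)]);ey=np.array([-ex[1],ex[0]])
q=C[:,:2]-[.47,.187];u=q@ex;w=q@ey;z=C[:,2]
m=(u>.06)&(u<.135)&(abs(w)<.035)&(d.ravel()>.06)
for zz in np.arange(.05,.185,.01):
    k=m&(abs(z-zz)<.005)
    if k.sum()>5:print(round(zz,3),k.sum(),"u",np.round([u[k].min(),np.median(u[k]),u[k].max()],3),"w",np.round([w[k].min(),w[k].max()],3))
E
```

```text
3.0167 [0.59715839 0.13110967 0.30885067] [ 3.09270194 -0.55203524 -0.0032081 ] [-0.14936196  0.48027862 -0.18072011  1.46763321  0.08807926  1.20349544
 -2.26592648]
0.05 247 u [0.105 0.119 0.126] w [-0.034  0.035]
0.06 168 u [0.114 0.117 0.119] w [-0.029  0.031]
0.07 185 u [0.112 0.114 0.117] w [-0.029  0.03 ]
0.08 194 u [0.11  0.112 0.114] w [-0.029  0.031]
0.09 266 u [0.101 0.109 0.112] w [-0.029  0.031]
0.1 125 u [0.103 0.108 0.109] w [-0.029  0.031]
0.11 141 u [0.104 0.106 0.107] w [-0.029  0.03 ]
0.12 223 u [0.102 0.104 0.105] w [-0.028  0.031]
0.13 245 u [0.1   0.102 0.104] w [-0.029  0.031]
0.14 264 u [0.091 0.1   0.101] w [-0.029  0.031]
0.15 324 u [0.09  0.098 0.099] w [-0.029  0.031]
0.16 233 u [0.094 0.096 0.097] w [-0.029  0.031]
0.17 621 u [0.086 0.092 0.096] w [-0.029  0.031]
```

View pics/w1.png

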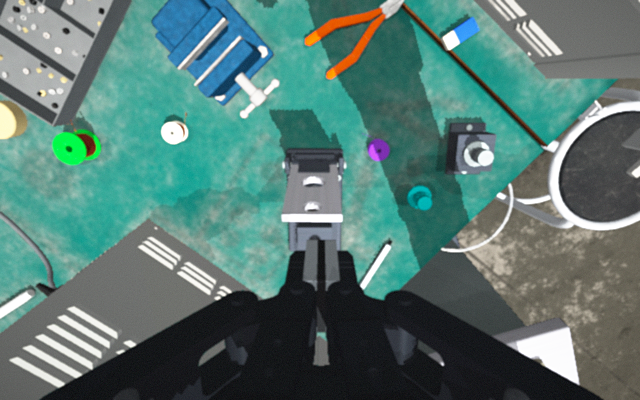

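The wrist view shows the leaf's free end at (312,217), with the shut fingertips behind it at about (318,237). The frame is confirmed: the leaf is centred on my jig axis. I'll descend behind it and start the push.

jog_arm(targets=[[[0,-4,29,0,0,0,1],[0,-4,29,0,0,0,1],[0,0,29,0,0,0,1],[0,0,29,0,0,0,1],[0,0,29,0,0,0,1],[0,0,29,0,0,0,1],[0,0,0,0,0,0,1],[-13,0,0,0,0,0,1],[-13,0,0,0,0,0,1],[0,0,0,0,0,0,1]]])

```text
t: 3.9
tool_pos: [0.5736, 0.146, 0.1377]
tool_rot: [3.092, -0.556, -0.002]
ft_force: [-0.9, -0.4, 0.7]
width: -0.004
finger_force: 0.0
```

jog_arm(targets=[[[-9,0,2,0,0,0,1],[-9,0,2,0,0,0,1],[-9,0,2,0,0,0,1],[-8,0,5,0,0,0,1],[-8,0,5,0,0,0,1],[-8,0,5,0,0,0,1],[0,0,0,0,0,0,1]]])

```text
t: 4.48
tool_pos: [0.5248, 0.1643, 0.1138]
tool_rot: [3.091, -0.554, -0.006]
ft_force: [-1.4, 0.0, 0.8]
width: -0.002
finger_force: 0.0
```

```bash
python3 - <<'E'
from h import *
o=ctrl.get_obs();q=o["tool_pos"][:2]-[.47,.187];print(o["t"],o["tool_pos"],q@[.9376,-.3476],q@[.3476,.9376],o["ft_force"])
c,P=cam("side");p,d=ctrl.grab_frame("side");C=cloud(c,P,d).reshape(-1,3)
q=C[:,:2]-[.466,.187];u=q@[.9376,-.3476];w=q@[.3476,.9376]
for uu in np.arange(0,.12,.01):
    m=(abs(u-uu)<.005)&(w>-.032)&(w<-.022)&(C[:,2]>.04)&(C[:,2]<.25)
    if m.any():print(round(uu,2),np.round([C[m,2].min(),C[m,2].max()],3))
cv2.imwrite("pics/s1.png",cv2.resize(p[90:290,200:420,::-1],None,fx=2.5,fy=2.5))
E
```

```text
4.4833 [0.52475097 0.16433125 0.11381896] 0.05921416195262063 -0.0022227832300982923 [-1.41841551  0.00427838  0.78711568]
0.04 [0.145 0.152]
0.05 [0.129 0.25 ]
0.06 [0.117 0.235]
0.07 [0.101 0.127]
0.08 [0.084 0.112]
0.09 [0.072 0.096]
0.1 [0.056 0.082]
0.11 [0.044 0.067]
```

View pics/s1.png

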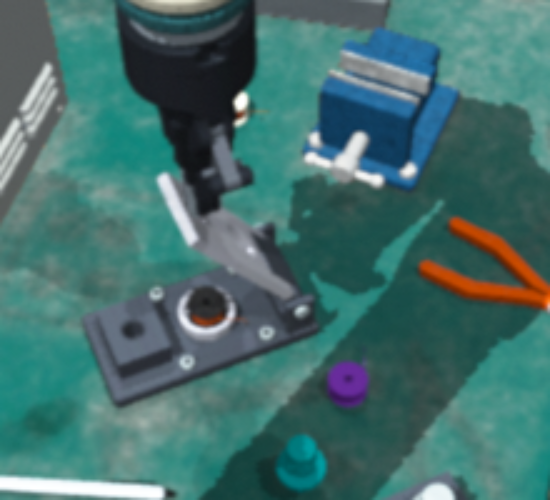

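The leaf is folding ahead of the fingertips (now about 0.95 rad), and the coil is still in its nest at (207,303). Continuing along the arc.

jog_arm(targets=[[[-5,0,7,0,0,0,1],[-5,0,7,0,0,0,1],[-5,0,8,0,0,0,1],[-4,0,8,0,0,0,1],[-3,0,8,0,0,0,1],[-2,0,8,0,0,0,1],[-1,0,6,0,0,0,1],[0,0,5,0,0,0,1],[0,0,0,0,0,0,1]]])

```text
t: 5.28
tool_pos: [0.504, 0.1716, 0.0569]
tool_rot: [3.09, -0.558, -0.002]
ft_force: [0.8, -0.0, -0.3]
width: 0.001
finger_force: 0.0
```

jog_arm(targets=[[[0,0,3,0,0,0,1],[0,0,3,0,0,0,1],[0,0,0,0,0,0,1]]])

```text
t: 5.53
tool_pos: [0.5046, 0.1721, 0.0519]
tool_rot: [3.092, -0.558, 0.0]
ft_force: [-0.2, 0.1, -0.2]
width: 0.001
finger_force: 0.0
```

jog_arm(targets=[[[0,0,2,0,0,0,1],[0,0,2,0,0,0,1],[0,0,0,0,0,0,1]]])

```text
t: 5.78
tool_pos: [0.5044, 0.1723, 0.048]
tool_rot: [-3.092, 0.557, -0.0]
ft_force: [-0.2, -0.6, 0.8]
width: -0.001
finger_force: 0.0
```

jog_arm(targets=[[[0,0,1.5,0,0,0,1],[0,0,1,0,0,0,1],[0,0,0,0,0,0,1]]])

```text
t: 6.03
tool_pos: [0.5043, 0.1724, 0.0456]
tool_rot: [3.092, -0.557, -0.0]
ft_force: [-0.6, 0.5, 0.8]
width: -0.003
finger_force: 0.0
```

jog_arm(targets=[[[0,0,1.5,0,0,0,1],[0,0,1.5,0,0,0,1],[0,0,0,0,0,0,1]]])

```text
t: 6.28
tool_pos: [0.5043, 0.1723, 0.0425]
tool_rot: [3.092, -0.557, -0.0]
ft_force: [0.2, -0.4, -0.0]
width: -0.001
finger_force: 0.0
```

```bash
python3 - <<'E'
from h import *
o=ctrl.get_obs();print(o["tool_pos"],o["ft_force"])
c,P=cam("side");p,d=ctrl.grab_frame("side");C=cloud(c,P,d).reshape(-1,3)
q=C[:,:2]-[.466,.186];u=q@[.9376,-.3476];w=q@[.3476,.9376]
for uu in np.arange(-.02,.12,.01):
    m=(abs(u-uu)<.005)&(w>-.03)&(w<-.015)&(C[:,2]>.025)&(C[:,2]<.25)
    if m.any():print(round(uu,2),np.round([C[m,2].min(),np.median(C[m,2]),C[m,2].max()],4))
cv2.imwrite("pics/s2.png",cv2.resize(p[110:270,200:400,::-1],None,fx=3,fy=3))
E
```

```text
[0.50428458 0.17233967 0.0424663 ] [ 0.21541525 -0.37725506 -0.01526795]
-0.02 [0.025  0.0323 0.0352]
-0.01 [0.0258 0.0348 0.0898]
0.0 [0.0251 0.0849 0.247 ]
0.01 [0.025  0.2203 0.25  ]
0.02 [0.0252 0.1524 0.2498]
0.03 [0.0682 0.1394 0.2495]
0.04 [0.0644 0.0745 0.2499]
0.05 [0.0257 0.0696 0.2499]
0.06 [0.0257 0.168  0.2499]
0.07 [0.0263 0.2146 0.25  ]
0.08 [0.0481 0.0586 0.0617]
0.09 [0.0472 0.0558 0.0587]
0.1 [0.0263 0.0519 0.0556]
0.11 [0.0261 0.0477 0.0541]
```

View pics/s2.png

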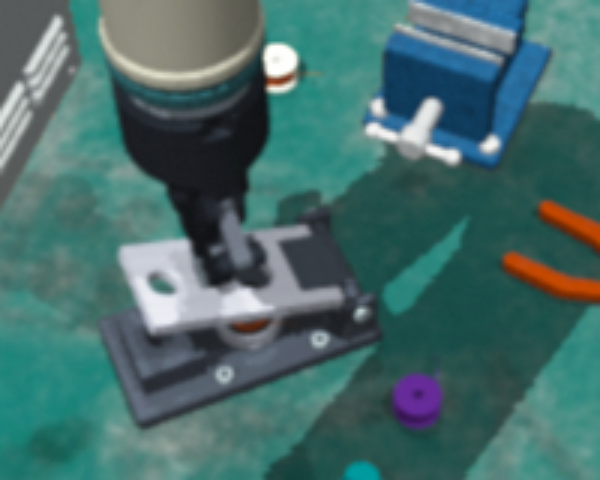

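The leaf is still about 0.35 rad up and no force shows, so the fingertip has gone into the window, near (245,270). I'll raise it and look from close by.

jog_arm(targets=[[[0,0,-15,0,0,0,1],[0,0,-20,0,0,0,1],[0,0,-20,0,0,0,1],[0,0,-20,0,0,0,1],[0,0,-10,0,0,0,1],[0,0,0,0,0,0,1]]])

```text
t: 6.83
tool_pos: [0.506, 0.1729, 0.1297]
tool_rot: [-3.089, 0.557, -0.006]
ft_force: [0.7, 0.1, -1.0]
width: 0.005
finger_force: 0.0
```

```bash
python3 - <<'E'
from h import *
o=ctrl.get_obs();print(o["t"],o["tool_pos"],o["ft_force"])
c,P=cam("wrist",o);p,d=ctrl.grab_frame("wrist");C=cloud(c,P,d)
cv2.imwrite("pics/w2.png",p[:,:,::-1]);np.save("pics/w2.npy",d)
q=C[...,:2]-[.47,.187];u=q@[.9376,-.3476];w=q@[.3476,.9376];z=C[...,2]
for uu in np.arange(-.02,.13,.01):
    m=(abs(u-uu)<.005)&(abs(abs(w)-.022)<.006)&(z>.025)&(z<.14)&(d>.05)
    if m.any():print(round(uu,2),m.sum(),np.round([z[m].min(),np.median(z[m]),z[m].max()],4))
print(pix(c,P,o["tool_pos"]))
E
```

```text
6.8333 [0.50595399 0.17294448 0.12974025] [ 0.69790794  0.14789068 -1.02928164]
-0.01 36 [0.0877 0.0891 0.0902]
0.0 297 [0.0834 0.0866 0.09  ]
0.01 501 [0.0802 0.0834 0.0867]
0.02 497 [0.0766 0.08   0.0834]
0.03 497 [0.0734 0.0764 0.0796]
0.04 494 [0.0687 0.0728 0.0763]
0.05 484 [0.0662 0.0694 0.0723]
0.06 469 [0.0631 0.0658 0.07  ]
0.07 468 [0.0591 0.0621 0.066 ]
0.08 467 [0.0562 0.0587 0.062 ]
0.09 450 [0.0516 0.0556 0.0591]
0.1 478 [0.0483 0.0523 0.056 ]
0.11 428 [0.0273 0.0487 0.0533]
0.12 424 [0.0269 0.045  0.0508]
(np.float64(320.08251722218944), np.float64(229.14985183344083))
```

View pics/w2.png

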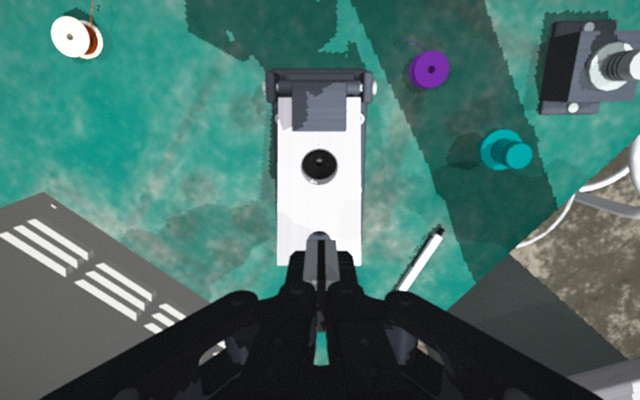

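```bash
python3 - <<'E'
from h import *
o=ctrl.get_obs();t=o["tool_pos"]
for n in("side","top"):
    c,P=cam(n);p,d=ctrl.grab_frame(n);C=cloud(c,P,d)
    print(n,"tcp pix",np.round(pix(c,P,t),1))
    hsv=cv2.cvtColor(p,cv2.COLOR_RGB2HSV)
    r=np.linalg.norm(C[...,:2]-t[:2],axis=-1)
    for z in np.arange(.10,.24,.01):
        m=(r<.05)&(abs(C[...,2]-z)<.005)
        if m.sum()>2:
            X=C[m]-t;X=X[:,:2]@np.array([[.9376,.3476],[-.3476,.9376]]);print(round(z,3),m.sum(),"du",np.round([X[:,0].min(),X[:,0].max()],3),"dw",np.round([X[:,1].min(),X[:,1].max()],3))
d=np.load("pics/w2.npy");print(np.round(d[225:300:6,322],3))
cv2.imwrite("pics/s3.png",cv2.resize(ctrl.grab_frame("side")[0][110:270,200:400,::-1],None,fx=3,fy=3))
E
```

```text
side tcp pix [269.8 182.9]
0.17 41 du [-0.013  0.008] dw [-0.015  0.006]
0.18 51 du [-0.013  0.008] dw [-0.015  0.004]
0.19 21 du [-0.013  0.005] dw [-0.016  0.006]
0.2 3 du [-0.014 -0.013] dw [-0.012  0.006]
0.21 41 du [-0.015  0.002] dw [-0.031  0.007]
0.22 36 du [-0.015 -0.   ] dw [-0.039 -0.01 ]
0.23 85 du [-0.019  0.015] dw [-0.044  0.014]
top tcp pix [298.4 232.5]
[0.245 0.302 0.298 0.148 0.142 0.138 0.133 0.129 0.124 0.121 0.122 0.122
 0.121]
```

View pics/s3.png

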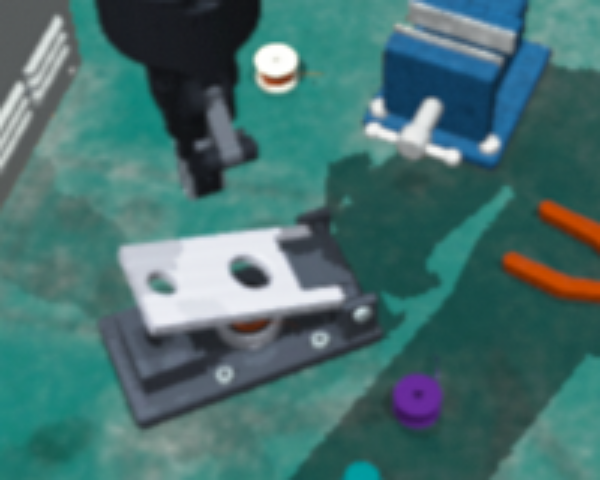

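The shut fingertips sit about 30 mm behind the nominal TCP. In the side crop the tip is at (205,195) and the TCP projects lower. The leaf angle at both stops fits that too, so the tip was simply resting on the leaf at 0.34 rad. I'll press on with that offset, a little nearer the free end.

jog_arm(targets=[[[-6,0,25,0,0,0,1],[-6,0,25,0,0,0,1],[0,0,25,0,0,0,1],[0,0,6,0,0,0,1],[0,0,6,0,0,0,1],[0,0,6,0,0,0,1],[0,0,6,0,0,0,1],[0,0,0,0,0,0,1]]])

```text
t: 7.7
tool_pos: [0.4933, 0.1765, 0.0284]
tool_rot: [3.092, -0.558, 0.0]
ft_force: [-0.6, 0.1, 0.3]
width: -0.003
finger_force: 0.0
```

jog_arm(targets=[[[0,0,4,0,0,0,1],[0,0,4,0,0,0,1],[0,0,0,0,0,0,1]]])

```text
t: 7.95
tool_pos: [0.4932, 0.1766, 0.0205]
tool_rot: [-3.092, 0.557, -0.0]
ft_force: [-0.4, -0.0, 0.1]
width: 0.003
finger_force: 0.0
```

jog_arm(targets=[[[0,0,2,0,0,0,1],[0,0,1,0,0,0,1],[0,0,0,0,0,0,1]]])

```text
t: 8.2
tool_pos: [0.4932, 0.1766, 0.0177]
tool_rot: [-3.092, 0.557, -0.0]
ft_force: [-0.6, 0.4, -0.2]
width: -0.004
finger_force: 0.1
```

```bash
cat > leaf.py <<'E'
from h import *
o=ctrl.get_obs();print(o["t"],o["tool_pos"],o["ft_force"])
c,P=cam("wrist",o);p,d=ctrl.grab_frame("wrist");C=cloud(c,P,d)
q=C[...,:2]-[.47,.187];u=q@[.9376,-.3476];w=q@[.3476,.9376];z=C[...,2]
for uu in np.arange(-.02,.13,.02):
    m=(abs(u-uu)<.005)&(abs(abs(w)-.022)<.006)&(z>.025)&(z<.14)&(d>.05)
    if m.any():print(round(uu,2),m.sum(),np.round([z[m].min(),np.median(z[m]),z[m].max()],4))
E
python3 leaf.py
```

```text
8.2 [0.4932364  0.17660745 0.01771251] [-0.61424085  0.39292568 -0.22748558]
0.0 25 [0.0515 0.0525 0.0534]
0.02 1722 [0.05   0.0528 0.1182]
0.04 4596 [0.0483 0.1081 0.14  ]
0.06 1177 [0.0472 0.0493 0.0514]
0.08 1271 [0.0461 0.0482 0.0506]
0.1 1395 [0.0451 0.0474 0.0513]
0.12 1133 [0.0261 0.046  0.0503]
```

jog_arm(targets=[[[0,0,2,0,0,0,1],[0,0,1,0,0,0,1],[0,0,0,0,0,0,1]]])

```text
t: 8.5
tool_pos: [0.4931, 0.1767, 0.0148]
tool_rot: [-3.092, 0.557, -0.0]
ft_force: [-1.4, 0.6, 3.9]
width: -0.002
finger_force: 2.1
```

jog_arm(targets=[[[0,0,2,0,0,0,1],[0,0,1,0,0,0,1],[0,0,0,0,0,0,1]]])

```text
t: 8.75
tool_pos: [0.4929, 0.1768, 0.0119]
tool_rot: [-3.092, 0.557, 0.0]
ft_force: [-2.0, 0.2, 6.5]
width: -0.005
finger_force: 3.2
```

The leaf is now down on its stop: it rides at the sprung 0.065 rad, and pushing showed the spring force. Next I'll check the clutter beside the stand and retreat upward.

jog_arm(targets=[[[0,0,-10,0,0,0,1],[0,0,-25,0,0,0,1],[0,0,-35,0,0,0,1],[0,0,-35,0,0,0,1],[0,0,-35,0,0,0,1],[0,0,-35,0,0,0,1],[0,0,0,0,0,0,1]]])

```text
t: 9.33
tool_pos: [0.4973, 0.1782, 0.1936]
tool_rot: [-3.085, 0.557, -0.017]
ft_force: [0.8, 1.3, -0.1]
width: -0.004
finger_force: 0.0
```

```bash
python3 - <<'E'
from h import *
o=ctrl.get_obs();print(o["tool_pos"],o["joint_pos"])
for n in("top","side"):
    c,P=cam(n);C=cloud(c,P,np.load(f"pics/{n}0.npy")).reshape(-1,3)
    for x in np.arange(.42,.66,.02):
        m=(abs(C[:,0]-x)<.01)&(C[:,1]<-.095)&(C[:,1]>-.3)
        print(n,round(x,2),[ (lo,round(C[k,1].max(),3)) for lo in(.02,.08,.15,.25) if (k:=m&(C[:,2]>lo)).any()])
    c,P=cam(n);C=cloud(c,P,np.load(f"pics/{n}0.npy")).reshape(-1,3)
    for x in (.36,.40,.44,.48,.52):
        m=(abs(C[:,0]-x)<.01)&(C[:,1]>.22)&(C[:,1]<.4)&(C[:,2]>.1);print(n,"L",x,C[m,1].min() if m.any() else None)
E
python3 leaf.py
```

```text
[0.49732979 0.17818644 0.19362059] [-0.27314436  0.45617591 -0.17823494  1.86945862  0.10895646  0.81249355
 -2.43549048]
top 0.42 []
top 0.44 []
top 0.46 [(0.02, np.float64(-0.185)), (0.08, np.float64(-0.185))]
top 0.48 [(0.02, np.float64(-0.166)), (0.08, np.float64(-0.166)), (0.15, np.float64(-0.218)), (0.25, np.float64(-0.218))]
top 0.5 [(0.02, np.float64(-0.176)), (0.08, np.float64(-0.176)), (0.15, np.float64(-0.176)), (0.25, np.float64(-0.18))]
top 0.52 [(0.02, np.float64(-0.164)), (0.08, np.float64(-0.164)), (0.15, np.float64(-0.164)), (0.25, np.float64(-0.168))]
top 0.54 [(0.02, np.float64(-0.157)), (0.08, np.float64(-0.157)), (0.15, np.float64(-0.157)), (0.25, np.float64(-0.165))]
top 0.56 [(0.02, np.float64(-0.161)), (0.08, np.float64(-0.161)), (0.15, np.float64(-0.161)), (0.25, np.float64(-0.179))]
top 0.58 [(0.02, np.float64(-0.167)), (0.08, np.float64(-0.167)), (0.15, np.float64(-0.168)), (0.25, np.float64(-0.168))]
top 0.6 [(0.02, np.float64(-0.157)), (0.08, np.float64(-0.157)), (0.15, np.float64(-0.157)), (0.25, np.float64(-0.158))]
top 0.62 [(0.02, np.float64(-0.138)),
[... 1588 characters left out ...]
26)), (0.08, np.float64(-0.126)), (0.15, np.float64(-0.126)), (0.25, np.float64(-0.126))]
side 0.66 [(0.02, np.float64(-0.113)), (0.08, np.float64(-0.113)), (0.15, np.float64(-0.113)), (0.25, np.float64(-0.113))]
side L 0.36 0.2711401891925913
side L 0.4 0.2935069549329846
side L 0.44 0.31628895412683544
side L 0.48 0.3397390253890621
side L 0.52 0.3673328775706507
9.3333 [0.49732979 0.17818644 0.19362059] [ 0.77623689  1.28513409 -0.12287738]
-0.02 2 [0.0524 0.0527 0.053 ]
0.0 236 [0.0506 0.0529 0.0548]
0.02 243 [0.0502 0.0518 0.0541]
0.04 267 [0.0482 0.0506 0.0526]
0.06 273 [0.0473 0.0493 0.0515]
0.08 277 [0.0465 0.0483 0.0507]
0.1 286 [0.0447 0.0474 0.0511]
0.12 255 [0.0268 0.045  0.0494]
```

jog_arm(targets=[[[14,31,0,0,0,0,0],[14,31,0,0,0,0,0],[14,31,0,0,0,0,0],[14,31,0,0,0,0,0],[14,31,0,0,0,0,0],[14,31,0,0,0,0,0],[14,31,0,0,0,0,0],[0,0,0,0,0,-1,0],[0,0,0,0,0,-1,0],[0,0,0,0,0,-1,0]]])

```text
t: 10.22
tool_pos: [0.5081, -0.0621, 0.1857]
tool_rot: [3.141, -0.062, -0.003]
ft_force: [0.4, 0.5, 0.1]
width: 1.003
finger_force: 0.0
```

jog_arm(targets=[[[0,0,0,0,0,-1,0],[0,0,0,0,0,-1,0],[0,0,0,0,0,-1,0],[0,0,0,0,0,0,0],[0,0,0,0,0,0,0]]])

```text
t: 10.63
tool_pos: [0.5085, -0.0612, 0.186]
tool_rot: [-3.113, -0.42, 0.002]
ft_force: [0.2, 0.2, -0.7]
width: 0.997
finger_force: 0.0
```

```bash
python3 - <<'E'
from h import *
o=ctrl.get_obs();t=o["tool_pos"];print(o["t"],t,o["tool_rot"],o["width"])
c,P=cam("wrist",o);p,d=ctrl.grab_frame("wrist");C=cloud(c,P,d)
cv2.imwrite("pics/w3.png",p[:,:,::-1]);np.save("pics/w3.npy",d)
z=C[...,2]
for lo,hi in((.033,.0375),(.0395,.045),(.062,.072)):
    m=(abs(C[...,0]-.515)<.045)&(abs(C[...,1]+.06)<.045)&(z>lo)&(z<hi)&(d>.1)
    X=C[m];print(lo,m.sum(),"mean",X.mean(0),"bbox mid",(X.min(0)+X.max(0))/2,"ext",np.ptp(X,axis=0))
T=P@np.linalg.inv(c["T_tool_cam"])
# finger points in tool frame
Q=(C-t)@T[:3,:3]
m=(d>.03)&(abs(Q[...,0])<.03)&(abs(Q[...,1])<.07)&(Q[...,2]<.05)
print("finger max z pts",np.round(np.percentile(Q[m][:,2],[50,90,99,100]),4))
for s in(1,-1):
    k=m&(Q[...,1]*s>.0);X=Q[k];X=X[X[:,2]>np.percentile(X[:,2],97)];print(s,np.round(X.mean(0),4),np.round(X.min(0),4),np.round(X.max(0),4))
E
```

```text
10.6333 [ 0.50847705 -0.06120337  0.18600297] [-3.11278150e+00 -4.20406074e-01  2.43142521e-03] 0.9966308203758011
0.033 1588 mean [ 0.51757022 -0.05944968  0.03606431] bbox mid [ 0.51630358 -0.05979306  0.03530342] ext [0.06267639 0.0630641  0.00437533]
0.0395 463 mean [ 0.52046431 -0.05863663  0.04114255] bbox mid [ 0.51649364 -0.05980032  0.04217109] ext [0.03335138 0.0330333  0.00534136]
0.062 378 mean [ 0.51687691 -0.05951042  0.06682636] bbox mid [ 0.51651235 -0.05964745  0.06563293] ext [0.01912249 0.01926933 0.00662368]
finger max z pts [-0.1056 -0.0742 -0.0528 -0.0464]
1 [ 0.0035  0.045  -0.0541] [-0.0115  0.0427 -0.0588] [ 0.012   0.0565 -0.0468]
-1 [ 0.0035 -0.0437 -0.0541] [-0.0113 -0.0554 -0.0588] [ 0.0119 -0.0414 -0.0464]
```

View pics/w3.png

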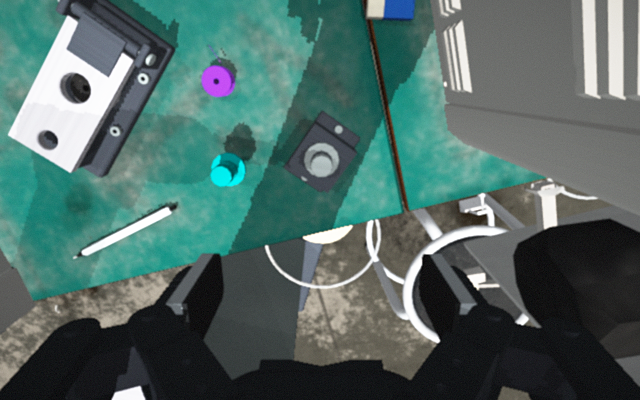

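The pin is upright in the stand at image (322,160), which is world (0.5165, -0.060) with the knob top at 0.067, as specified. The open tips straddle the tool axis and sit about 47 mm behind the TCP. Going down on it.

jog_arm(targets=[[[4,0.5,25,0,0,0,0],[4,0.5,25,0,0,0,0],[0,0,30,0,0,0,0],[0,0,30,0,0,0,0],[0,0,30,0,0,0,0],[0,0,20,0,0,0,0],[0,0,10,0,0,0,0],[0,0,5,0,0,0,0],[0,0,0,0,0,0,0],[0,0,0,0,0,0,0]]])

```text
t: 11.52
tool_pos: [0.5179, -0.0598, 0.0125]
tool_rot: [3.112, 0.425, 0.002]
ft_force: [-0.4, 0.2, 0.5]
width: 1.0
finger_force: 0.0
```

```bash
python3 - <<'E'
from h import *
o=ctrl.get_obs();t=o["tool_pos"];print(o["t"],t,o["ft_force"],o["width"])
c,P=cam("wrist",o);p,d=ctrl.grab_frame("wrist");C=cloud(c,P,d);z=C[...,2]
T=P@np.linalg.inv(c["T_tool_cam"]);Q=(C-t)@T[:3,:3]
m=(abs(Q[...,0])<.013)&(abs(Q[...,1])<.014)&(z>.06)&(z<.075);X=Q[m];print("knob in tool",m.sum(),X.mean(0),(X.min(0)+X.max(0))/2,"z",z[m].mean())
m=(d>.03)&(abs(Q[...,0])<.03)&(abs(Q[...,1])>.03)&(abs(Q[...,1])<.06)&(z>.04);print("tip z",np.sort(z[m])[:10])
E
```

```text
11.5167 [ 0.51791379 -0.05980125  0.012484  ] [-0.40527397  0.23439582  0.4792818 ] 1.000423891407207
knob in tool 1812 [ 0.00055878 -0.00036816 -0.05384502] [-0.00082738 -0.0004218  -0.05191316] z 0.06632946236462658
tip z [0.05879681 0.05889095 0.05908002 0.05921293 0.05926429 0.05936578
 0.05970569 0.05970572 0.05974637 0.05976055]
```

jog_arm(targets=[[[-1,0,1.5,0,0,0,0],[0,0,0,0,0,0,0.5],[0,0,0,0,0,0,1],[0,0,0,0,0,0,1],[0,0,0,0,0,0,1],[0,0,0,0,0,0,1],[0,0,0,0,0,0,1],[0,0,0,0,0,0,1],[0,0,0,0,0,0,1]]], newtons=80)

```text
t: 12.32
tool_pos: [0.5163, -0.0601, 0.0106]
tool_rot: [3.112, 0.425, 0.0]
ft_force: [-1.2, -0.1, 5.0]
width: 0.202
finger_force: 78.0
```

jog_arm(targets=[[[0,0,-5,0,0,0,1],[0,0,-10,0,0,0,1],[0,0,-15,0,0,0,1],[0,0,-20,0,0,0,1],[0,0,-25,0,0,0,1],[0,0,-25,0,0,0,1],[0,0,-25,0,0,0,1],[0,0,-10,0,0,0,1],[0,0,0,0,0,0,1]]])

```text
t: 13.07
tool_pos: [0.5181, -0.0602, 0.1478]
tool_rot: [3.111, 0.425, 0.008]
ft_force: [0.1, 0.5, -1.4]
width: 0.201
finger_force: 78.2
```

```bash
cat > hole.py <<'E'
from h import *
def holes(p,c,P,name="",z=.052,roi=None):
    hsv=cv2.cvtColor(p,cv2.COLOR_RGB2HSV);m=((hsv[...,1]<40)&(hsv[...,2]>190)).astype(np.uint8)
    m=cv2.morphologyEx(m,cv2.MORPH_OPEN,np.ones((3,3)))
    cs,h=cv2.findContours(m,cv2.RETR_CCOMP,cv2.CHAIN_APPROX_NONE)
    for i,k in enumerate(cs):
        if h[0][i][3]>=0 and cv2.contourArea(k)>40 and len(k)>10:
            e=cv2.fitEllipse(k);X=onplane(c,P,*e[0],z)
            if .42<X[0]<.56 and .12<X[1]<.24: print(name,np.round(e[0],1),np.round(e[1],1),"world",np.round(X,4))
E
python3 - <<'E'
from hole import *
o=ctrl.get_obs();t=o["tool_pos"];print(o["t"],t,o["tool_rot"],o["width"],o["ft_force"])
c,P=cam("wrist",o);p,d=ctrl.grab_frame("wrist");holes(p,c,P,"now")
o3=dict(tool_pos=np.array([.50847705,-.06120337,.18600297]),tool_rot=np.array([-3.1127815,-.420406,.00243]))
c,P3=cam("wrist",o3);holes(cv2.imread("pics/w3.png")[...,::-1],c,P3,"w3")
for n in("side","top"):
    c,P=cam(n);q,ds=ctrl.grab_frame(n);holes(q,c,P,n)
    C=cloud(c,P,ds);m=(np.hypot(C[...,0]-t[0],C[...,1]-t[1])<.03)&(C[...,2]>.075)&(C[...,2]<.14)
    print(n,m.sum())
    for z in np.arange(.08,.18,.01):
        k=(np.hypot(C[...,0]-t[0],C[...,1]-t[1])<.03)&(abs(C[...,2]-z)<.005)
        if k.sum()>2:print(round(z,2),k.sum(),np.round(C[k].min(0)-t,4)[:2],np.round(C[k].max(0)-t,4)[:2])
    if n=="side":cv2.imwrite("pics/s4.png",np.hstack([cv2.resize(q[180:340,310:450,::-1],None,fx=2.8,fy=2.8),cv2.resize(p[:,:,::-1],None,fx=.6,fy=1.12)]))
E
```

```text
13.0667 [ 0.51805671 -0.06022531  0.14780709] [3.11148838 0.4247363  0.00831922] 0.20132613176133818 [ 0.11626862  0.46558003 -1.4351442 ]
now [ 41.6 100.9] [33.4 39.4] world [0.5241 0.1653 0.052 ]
w3 [ 47.2 139.6] [19.7 23.1] world [0.4708 0.1876 0.052 ]
w3 [75.  87.8] [29.5 34.8] world [0.524  0.1655 0.052 ]
side [251.6 215.6] [ 9.2 11.1] world [0.468  0.1878 0.052 ]
side [281.3 206.4] [12.5 15.2] world [0.5188 0.1661 0.052 ]
side 0
0.15 10 [-0.0091 -0.0058] [-0.0056  0.0013]
0.17 28 [-0.0197 -0.017 ] [0.0003 0.0125]
top 0
0.17 6 [-0.0169 -0.0014] [-0.014   0.0078]
```

View pics/s4.png

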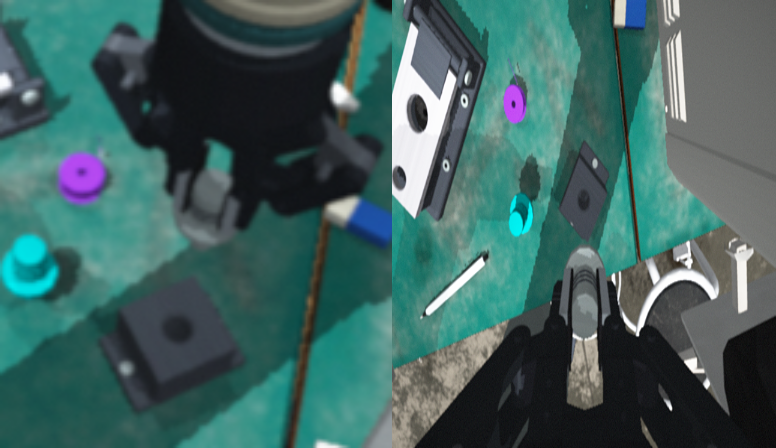

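The pin is in the grip: the stand hole is empty at (178,328), and the collar shows below the fingers. I'll carry it over the leaf hole and measure there by numbers, with the hole expected near row 180 of the wrist view.

jog_arm(targets=[[[2.6,-25,0,0,0,0,1],[2.6,-33,0,0,0,0,1],[2.6,-34,0,0,0,0,1],[2.6,-34,0,0,0,0,1],[2.6,-34,0,0,0,0,1],[2.6,-34,0,0,0,0,1],[2.6,-33,0,0,0,0,1],[2.6,-25,0,0,0,0,1],[0,0,0,0,0,0,1],[0,0,0,0,0,0,1]]])

```text
t: 14.05
tool_pos: [0.467, 0.1896, 0.1436]
tool_rot: [3.111, 0.432, -0.005]
ft_force: [0.6, -1.0, -1.4]
width: 0.202
finger_force: 78.4
```

```bash
cat > m.py <<'E'
from hole import *
o=ctrl.get_obs();t=o["tool_pos"];print(o["t"],t,o["tool_rot"],o["width"],o["ft_force"])
c,P=cam("wrist",o);p,d=ctrl.grab_frame("wrist");cv2.imwrite("pics/w5.png",p[:,:,::-1]);holes(p,c,P,"leaf",.053)
C=cloud(c,P,d);T=P@np.linalg.inv(c["T_tool_cam"]);Q=(C-t)@T[:3,:3]
# held pin: knob top and collar in tool frame
for lo,hi in((-.058,-.05),(-.031,-.022)):
    m=(d>.03)&(abs(Q[...,0])<.02)&(abs(Q[...,1])<.02)&(Q[...,2]>lo)&(Q[...,2]<hi);X=Q[m]
    if len(X):print(lo,m.sum(),"mid",np.round((X.min(0)+X.max(0))/2,4),"max",np.round(X.max(0),4),"min",np.round(X.min(0),4))
print("tcp pix",pix(c,P,t))
# dark base hole seen through leaf hole
q=C[...,:2]-[.47,.187];m=(np.hypot(q[...,0],q[...,1])<.008);print("z in hole",np.percentile(C[m][:,2],[5,50,95]) if m.any() else None)
E
python3 m.py
```

```text
14.05 [0.46701652 0.1895787  0.14364066] [ 3.11145096  0.43181409 -0.00488889] 0.20234852907909018 [ 0.63861012 -1.04868355 -1.42200865]
leaf [323.7 179.7] [21.8 22.5] world [0.471  0.1874 0.053 ]
leaf [365.1 122.9] [34.8 36.4] world [0.5238 0.169  0.053 ]
-0.058 2326 mid [ 0.0009  0.     -0.054 ] max [ 0.0122  0.02   -0.05  ] min [-0.0105 -0.02   -0.058 ]
-0.031 889 mid [ 0.0104  0.0007 -0.0283] max [ 0.0172  0.0159 -0.0257] min [ 0.0037 -0.0145 -0.031 ]
tcp pix (np.float64(319.43969440657213), np.float64(228.40611101065846))
z in hole [0.01709867 0.19964757 0.21524249]
```

jog_arm(targets=[[[1.5,1.5,20,0,0,0,1],[1.5,1.5,20,0,0,0,1],[0,0,20,0,0,0,1],[0,0,5,0,0,0,1],[0,0,0,0,0,0,1],[0,0,0,0,0,0,1]]])

```text
t: 14.6
tool_pos: [0.4724, 0.1852, 0.0801]
tool_rot: [3.112, 0.423, -0.001]
ft_force: [0.1, 1.4, -1.0]
width: 0.202
finger_force: 78.4
```

```bash
python3 m.py
```

```text
14.6 [0.47239412 0.18522603 0.08014683] [ 3.11238525e+00  4.23320034e-01 -1.24447949e-03] 0.2023946691201882 [ 0.12944353  1.3960758  -0.96141174]
leaf [368.1 140.3] [44.3 48.6] world [0.5242 0.1692 0.053 ]
-0.058 2321 mid [ 0.0003  0.     -0.054 ] max [ 0.0119  0.02   -0.05  ] min [-0.0114 -0.02   -0.058 ]
-0.031 892 mid [ 0.0106  0.0007 -0.0283] max [ 0.0171  0.0158 -0.0256] min [ 0.0041 -0.0145 -0.031 ]
tcp pix (np.float64(319.4422802685612), np.float64(228.4147260241088))
z in hole [0.01681494 0.13652828 0.15223225]
```

jog_arm(targets=[[[-1,-2.7,4,0,0,0,1],[0,0,4,0,0,0,1],[0,0,0,0,0,0,1],[0,0,0,0,0,0,1]]])

```text
t: 14.98
tool_pos: [0.4706, 0.1886, 0.0723]
tool_rot: [3.113, 0.426, 0.0]
ft_force: [0.3, -0.5, -1.4]
width: 0.201
finger_force: 78.4
```

jog_arm(targets=[[[0,0.8,4,0,0,0,1],[0,0,4,0,0,0,1],[0,0,4,0,0,0,1],[0,0,4,0,0,0,1],[0,0,4,0,0,0,1],[0,0,0,0,0,0,1]]])

```text
t: 15.48
tool_pos: [0.4703, 0.1875, 0.0513]
tool_rot: [3.112, 0.426, -0.002]
ft_force: [0.4, -0.5, -1.0]
width: 0.199
finger_force: 78.4
```

jog_arm(targets=[[[0,0,3,0,0,0,1],[0,0,3,0,0,0,1],[0,0,3,0,0,0,1],[0,0,0,0,0,0,1]]])

```text
t: 15.82
tool_pos: [0.4705, 0.1876, 0.0427]
tool_rot: [3.112, 0.425, -0.001]
ft_force: [-0.3, -0.6, -1.9]
width: 0.2
finger_force: 78.4
```

jog_arm(targets=[[[0,0,3,0,0,0,1],[0,0,3,0,0,0,1],[0,0,3,0,0,0,1],[0,0,0,0,0,0,1]]])

```text
t: 16.15
tool_pos: [0.4705, 0.1876, 0.0337]
tool_rot: [3.112, 0.425, -0.001]
ft_force: [-0.3, 0.6, -0.7]
width: 0.209
finger_force: 78.4
```

jog_arm(targets=[[[0,0,3,0,0,0,1],[0,0,2,0,0,0,1],[0,0,0,0,0,0,1]]])

```text
t: 16.4
tool_pos: [0.4706, 0.1876, 0.0288]
tool_rot: [3.112, 0.426, -0.001]
ft_force: [0.1, 0.8, -1.5]
width: 0.206
finger_force: 78.4
```

The tip is about 10 mm into the base hole and still free. Now I'll bear down on the leaf.

jog_arm(targets=[[[0,0,2,0,0,0,1],[0,0,2,0,0,0,1],[0,0,2,0,0,0,1],[0,0,0,0,0,0,1]]])

```text
t: 16.73
tool_pos: [0.4706, 0.1878, 0.0231]
tool_rot: [-3.113, -0.426, 0.0]
ft_force: [-0.7, 1.2, 2.9]
width: 0.209
finger_force: 78.4
```

jog_arm(targets=[[[0,0,1.5,0,0,0,1],[0,0,1,0,0,0,1],[0,0,0,0,0,0,1]]])

```text
t: 16.98
tool_pos: [0.4705, 0.1879, 0.0207]
tool_rot: [-3.112, -0.426, 0.001]
ft_force: [-2.2, -0.1, 3.5]
width: 0.204
finger_force: 78.5
```

jog_arm(targets=[[[0,0,1.5,0,0,0,1],[0,0,0.5,0,0,0,1],[0,0,0,0,0,0,1]]])

```text
t: 17.23
tool_pos: [0.4705, 0.1879, 0.0188]
tool_rot: [-3.112, -0.426, 0.001]
ft_force: [-3.3, 0.2, 5.5]
width: 0.203
finger_force: 78.7
```

jog_arm(targets=[[[0,0,0.7,0,0,0,1],[0,0,0,0,0,0,1]]])

```text
t: 17.4
tool_pos: [0.4705, 0.188, 0.0185]
tool_rot: [-3.112, -0.426, 0.0]
ft_force: [-3.7, 0.8, 8.8]
width: 0.201
finger_force: 79.5
```

jog_arm(targets=[[[0,0,0.6,0,0,0,1],[0,0,0,0,0,0,1],[0,0,0,0,0,0,1],[0,0,0,0,0,0,1]]])

```text
t: 17.73
tool_pos: [0.4706, 0.188, 0.0184]
tool_rot: [-3.113, -0.426, -0.0]
ft_force: [-5.2, 0.3, 15.0]
width: 0.207
finger_force: 80.0
```

```bash
python3 leaf.py; python3 m.py; python3 - <<'E'
from h import *
o=ctrl.get_obs();print(o["ft_force"],np.abs(o["qvel"]).max(),o["finger_force"])
q,ds=ctrl.grab_frame("side");c,P=cam("side");C=cloud(c,P,ds);p0=np.load("pics/side0.npy");C0=cloud(c,P,p0)
for nm,x,y in(("eraser",.668,-.086),("coil white",.70,.23),("purple",.56,.058),("turq",.478,.026)):
    m=(abs(C[...,0]-x)<.035)&(abs(C[...,1]-y)<.035);n=(abs(C0[...,0]-x)<.035)&(abs(C0[...,1]-y)<.035);m&=C[...,2]>.008;n&=C0[...,2]>.008
    print(nm,C0[n].mean(0).round(3),C[m].mean(0).round(3))
E
```

```text
17.7333 [0.47056411 0.18803464 0.01843117] [-5.15689855  0.26774144 15.01640671]
-0.02 750 [0.0424 0.1087 0.117 ]
0.0 3927 [0.0419 0.1046 0.14  ]
0.02 2146 [0.0425 0.0991 0.1109]
0.04 1649 [0.0428 0.0451 0.1356]
0.06 1175 [0.0258 0.045  0.047 ]
0.08 1314 [0.0434 0.0455 0.0504]
0.1 1435 [0.0439 0.0462 0.0505]
0.12 535 [0.044  0.047  0.0504]
17.7833 [0.47060078 0.18801117 0.01845265] [-3.11256006e+00 -4.26005948e-01 -5.94798006e-04] 0.2047698255778978 [-5.90449293 -0.21456172 14.21657743]
leaf [393.6 158.4] [61.6 66. ] world [0.5248 0.1701 0.053 ]
-0.058 2316 mid [ 0.0004 -0.     -0.054 ] max [ 0.0122  0.02   -0.05  ] min [-0.0113 -0.02   -0.058 ]
-0.031 2283 mid [ 0.0096  0.     -0.0273] max [ 0.02    0.02   -0.0236] min [-0.0009 -0.02   -0.031 ]
tcp pix (np.float64(319.4408480454238), np.float64(228.412281441007))
z in hole [0.07399647 0.07493752 0.07583456]
[-4.90388503 -0.04967413 16.42727812] 0.00161790359097371 80.02604126930237
eraser [ 0.681 -0.108  0.245] [ 0.681 -0.108  0.244]
coil white [0.707 0.216 0.055] [0.707 0.216 0.055]
purple [0.557 0.058 0.016] [0.557 0.058 0.016]
turq [0.476 0.024 0.046] [0.476 0.024 0.046]
```

```bash
python3 -c "
from station import ctrl
print(ctrl.finish_job())"
```

```text
the job is handed in; nothing more can be done
None
```

I handed the job in at about 18 s: the leaf is swung down and level, and the pin is through both holes and held down at about 15 N with the leaf pressed shut. The decoys and spare coil had not moved, but I did not re-check the jig coil, cutters or eraser at the end.

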